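# Fan heater thermostat: down to the stop, then four clicks up

## Task

Set the fan heater's thermostat (the larger of the two knobs on its top) by feel, to keep the glue-up warm: with a fingertip against the side of its bar, push it round anticlockwise to its bottom stop, then push it clockwise exactly four clicks up from the stop and leave it resting in that click. Do not pinch the bar, do not turn the smaller heat selector, and leave everything else on the bench where it stands.

Things in the scene. Friction and masses are not known exactly. Their poses are not given: they have to be found in the camera images.
- heater: white lay-flat fan heater on the bench, does not move: 210 mm deep (its x) x 250 wide (its y) x 118 high (flat top deck). Origin at the centre of its underside. The outlet grille, on its +x side, looks away from the robot within 0.5 rad. Two black knobs on the deck: the thermostat on its -y half, the smaller heat selector on its +y half, axes 128 mm apart.
- thermostat (a joint): turn about the vertical axis, rad: 0 at the bottom stop, grows clockwise seen from above, top stop 4.712. Sprung click stops every 0.5236 (30 deg): four clicks up reads 2.094. Leaving a click takes about 0.1 N m (4 to 6 N on the bar 24 mm off the axis), fading to nil midway, where the dial jumps by itself into the next click, ahead of the finger. Starts in any click from 2 to 8.
- dial_axis (a point): point on the thermostat's axis at the top face of its round skirt, 129 mm above the bench. The skirt is 64 mm across; on it stands one bar grip across the axis, 60 mm long, 12 mm thick, 26 mm tall (top 155 mm above the bench). Nothing else on the heater stands above its deck within 100 mm of this axis.
- dial_pointer (a point): top of the pointer end of the thermostat's bar (white line inlaid at this end only), 30 mm from the axis, 155 mm above the bench. At 0 the pointer stands 135 degrees anticlockwise from the heater's +x; ten moulded ridges on the deck mark the clicks, longer with the setting.
- selector_pointer (a point): top of the pointer end of the heat selector, the smaller knob (40 mm skirt, bar 36 x 9 mm, 26 mm above the deck), 18 mm from its own axis. Leave it as it is.
- glue_bottle: white wood-glue bottle with an orange nozzle, 60 mm across, 165 mm high, standing beside the heater on its -y side; loose, origin under its centre
- tape_measure: black tape measure, 72 x 32 x 64 mm, standing beside the heater on its -y side; loose, origin under its centre
- screw_jar: glass jar with a steel lid, 68 mm across, 85 mm high, standing beside the heater on its +y side; loose, origin under its centre
- screwdriver: screwdriver, 200 mm long, lying in front of the heater on the robot's side; loose
- mug: white mug, 82 mm across, 95 mm high, towards the left edge of the bench; loose, origin under its centre
- hammer: hammer, 260 mm long, lying towards the right edge of the bench; loose
- offcut: wooden offcut 150 x 65 x 38 mm, lying towards the left edge of the bench; loose, origin under its centre

How it is judged:
On the way, in this order (a step that is already met when the one before it is completed fails the run):
1. the thermostat is at its bottom stop (value of joint thermostat below 0.1 rad), for 0.15 s.
2. the thermostat has been pushed up to the fourth click (value of joint thermostat between 1.95 and 2.24 rad), for 0.2 s.
At the end, for the whole second after the job is handed in: After having been down at the bottom stop, the thermostat rests in the fourth click above it (2.094 rad, within 0.12 rad); the selector's pointer is within 8 mm and the loose things within 25 mm of where they started (value of joint thermostat between 1.97 and 2.22 rad and velocity of joint thermostat between -0.1 and 0.1 rad/s and distance of selector_pointer from where it was at the start of the episode below 0.008 m and distance of each of glue_bottle, tape_measure, screw_jar, screwdriver, mug, hammer, offcut from where it was at the start of the episode below 0.025 m); the robot touches nothing.
It fails at once if the thermostat's bar is pinched from both sides (over 4 N on both faces at once) (contact force between the fingers and thermostat_c15 above 4 N and contact force between the fingers and thermostat_c16 above 4 N).
It fails at once if the heat selector is turned (its pointer moves over 8 mm) (distance of selector_pointer from where it was at the start of the episode above 0.008 m).
It fails at once if a loose thing on the bench is moved, lifted or knocked over (over 25 mm) (distance of any of glue_bottle, tape_measure, screw_jar, screwdriver, mug, hammer, offcut from where it was at the start of the episode above 0.025 m or angle between any of glue_bottle, screw_jar, mug's own z axis and vertical above 0.5 rad).
It also fails if it takes over 70 s, if anything falls off the work surface, if the arm or the gripper's body presses on something with over 40 N, if the wrist force passes 120 N, or if a joint passes its speed limit or range.

## Robot

A 6-joint arm with a two-finger parallel gripper is mounted at the origin on the work surface. World frame = base frame: x ahead of the robot, y to its left, z up, the work surface at z = 0. Lengths are in m, angles in rad, forces in N, time in s.
With the tool pointing down it reaches from about 0.225 to 0.875 m from the base axis. Payload 3.4 kg.
Tool frame: the origin (TCP) lies between the finger pads; the fingertips stand 19 mm ahead of it and the grasp point (between the pads) is the TCP (manip.tip_reach is the distance from the TCP to the fingertips, in m); z points along the fingers, x is the direction in which the jaws open and shut, and the axes are right-handed (so a half turn about z gives the same grasp; the last joint's range is limited). The gripper opens to 85 mm and grips with 20 to 120 N. Pads are 22 mm wide; open, the fingers measure 114 mm over their backs; the gripper's body (76 mm by 85 mm) begins 54 mm behind the grasp point. The pads swing forward as they close: fully open they stand 13 mm farther back than shut.
Start: joints at [-1.432, 0.276, 1.505, -0, 1.361, -0.121], TCP at [0.148, -0.556, 0.25] pointing down, gripper open.
Joint ranges: [-2.89, 2.89], [-0.75, 2.08], [0.22, 2.7], [-1.18, 4.32], [0.11, 2.71], [-2.7, 2.7]. Speed limits (rad/s): [2.57, 2.57, 3.14, 3.14, 3.14, 3.14].

## Interface

Orientations are given as a unit quaternion [w, x, y, z].
In Python, from rig import manip gives the robot as it stands.
- The arm moves only by the tool send_rows, never from a script. Its arguments are lists of equal length, an entry for each row: "delta_pos": the shift along the tool's x, y, z normalised to -1 to 1, where 1 is 40 cm, a list of three; "angular": the turn, a rotation vector about the tool's x, y, z normalised to -1 to 1, where 1 is 0.08 rad, a list of three. A call has 1 to 5 rows; each row shifts and turns the commanded pose from where the row before left it, along the tool's axes as they then stand; what a row does not reach is not made up. A row lasts 1/12 s, in which the tool goes at most 41.7 mm and 7.16 degrees, less where a joint would pass 70% of its speed; a pose out of reach is approached as far as the arm can. A call with a number of a shift or a turn outside -1 to 1 is refused whole. A call with a gripper value outside its range is refused whole. "hand" is the finger opening in mm, from 0 to 85.4, set as the call begins (left out, the last holds). The fingers move at their own pace and stop on an object; "squeeze" is the grip in N (left out, the last holds). Time passes only in rows, so rows that do not move let the fingers close. It gives the time, the measured TCP pose, the force and the opening at its end, in the units of the state.
- manip.get_state(): the state, without advancing time (a new reading comes with each control period).
- manip.get_image(name): name is "scene" or "top" or "wrist"; returns the picture (420x560x3 uint8, blue, green, red); there is no depth.
- manip.calibration(name): a dict with "fx", "fy", "cx", "cy" (pixels), "camera_from_world" (4x4, takes a point from world to camera coordinates). Camera axes: x right, y up, looking along -z (the intrinsics and any distortion apply to the point x, -y, -z); pixel columns grow to the right and rows downward; lengths in m; the calibration is good to about 2 mm. A picture is of the moment at which its call begins: read the wrist's pose just before it. calibration takes no time and is no camera call; for the wrist camera it gives the pose at the moment of the call.
- manip.sign_off(): hands the job in, once; it reports no verdict.
The state is a dict: "clock": time; "qpos": joint angles; "qd": joint speeds; "effort": joint torques, N m; "position": TCP position; "ee_rot": TCP orientation; "contact_force": force on the tool from outside, world axes, zero at the start; "moment": the same for the moment, N m; "width": finger opening in m.
Only numpy, scipy, OpenCV 4.12 (cv2) and the standard library are available. Lean on these libraries where they do the work, as an engineer would, in place of code of your own. Each camera call takes 0.05 s, during which the arm holds its last target.

## Working session

There is one attempt and no reset: what is moved stays moved. The work goes in short steps, Python scripts to look and compute and a tool call to move; the robot and the scene stay as the last step left them, time stands still between calls to the robot, and variables do not carry over. Pictures are saved under pics/ and viewed, and the job is handed in when it is done.

Besides the shell and the picture viewer there is one more tool, called after "Call:" as name(argument=value, ...), one argument or row to a line, values as JSON. send_rows: Moves the arm, as the interface text tells. Scaled input: -1 to 1 covers 40 cm each way for a shift and 0.08 rad each way for a turn. Its arguments: {"type":"object","properties":{"delta_pos":{"type":"array","items":{"type":"array","items":{"type":"number"}}},"angular":{"type":"array","items":{"type":"array","items":{"type":"number"}}},"hand":{"type":"number"},"squeeze":{"type":"number"}},"required":["delta_pos","angular"]}

```bash
ls; mkdir -p pics; python3 - <<'E'
from rig import manip
import cv2,json
print(manip.get_state())
for n in("top","scene","wrist"):
    im=manip.get_image(n);cv2.imwrite(f"pics/{n}0.png",im)
    c=manip.calibration(n);print(n,c)
E
```

```text
pics
{'clock': 0.0, 'qpos': array([-1.43203873e+00,  2.76581061e-01,  1.50614430e+00, -1.17752701e-05,
        1.36065972e+00, -1.21032800e-01]), 'qd': array([ 0.00050406,  0.00027124, -0.00159245,  0.002701  ,  0.00263539,
       -0.00131674]), 'effort': array([-1.00040590e-03, -4.16775942e+01, -2.45806146e+01, -7.02153079e-05,
        1.11295294e-02, -3.24981109e-06]), 'position': array([ 0.14760957, -0.55522581,  0.24944315]), 'ee_rot': array([-6.23970690e-04,  7.92741876e-01, -6.09556819e-01, -6.43344409e-04]), 'contact_force': array([-0.59933813, -0.74162278, -0.00111651]), 'moment': array([ 0.01693815,  0.02413919, -0.05546507]), 'width': 0.08514794994185185}
top {'fx': 442.34987058476946, 'fy': 442.34987058476946, 'cx': 278.9407377763428, 'cy': 204.58235709044473, 'camera_from_world': array([[-2.95735962e-03, -9.99853655e-01,  1.68500096e-02,
        -2.44798378e-02],
       [ 9.87733598e-01, -2.90027459e-04,  1.56148187e-01,
        -5.27121472e-01],
       [-1.56120448e-01,  1.71051069e-02,  9.87589905e-01,
        -1.34762228e+00],
       [ 0.00000000e+00,  0.00000000e+00,  0.00000000e+00,
         1.00000000e+00]])}
scene {'fx': 463.20525177482017, 'fy': 463.20525177482017, 'cx': 283.0059423735812, 'cy': 215.37201256954404, 'camera_from_world': array([[ 0.21229307,  0.9770219 ,  0.01896981, -0.10746292],
       [-0.76561627,  0.15423166,  0.62453528,  0.29830034],
       [ 0.6072589 , -0.1471081 ,  0.78076618, -1.96713119],
       [ 0.        ,  0.        ,  0.        ,  1.        ]])}
wrist {'fx': 330.42281779528, 'fy': 330.42281779528, 'cx': 282.2251709535389, 'cy': 211.10754102072187, 'camera_from_world': array([[ 0.25665996, -0.9665009 , -0.00129811, -0.5731217 ],
       [ 0.9291895 ,  0.24712084, -0.27484208,  0.03639211],
       [ 0.26595591,  0.06933476,  0.9614885 , -0.37933502],
       [ 0.        ,  0.        ,  0.        ,  1.        ]])}
```

View pics/top0.png

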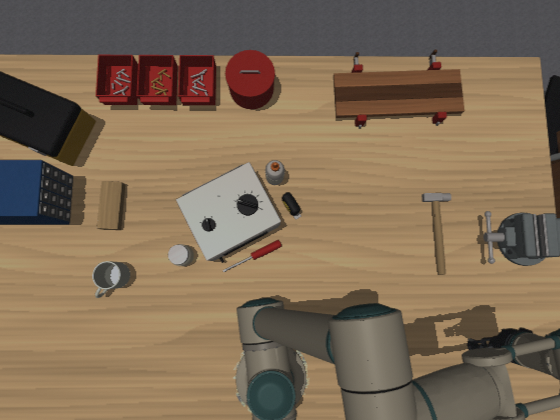

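View pics/scene0.png

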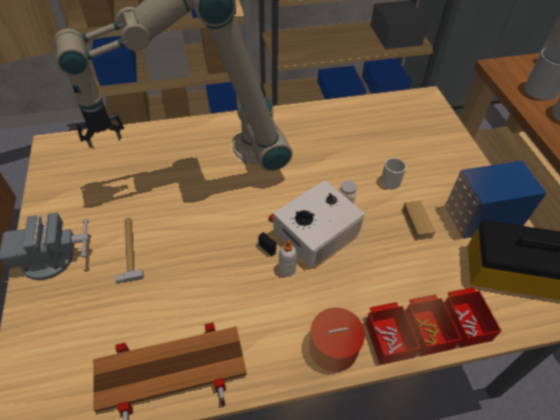

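The top view shows the heater around (228,212), the thermostat at (248,204) and the selector at (208,224). The glue bottle is at (275,172), the tape measure at (291,204) and the screwdriver at (255,255). I'll zoom in next and measure.

```bash
cat > h.py <<'E'
import numpy as np,cv2
def ray(c,u,v):
    M=c["camera_from_world"];R=M[:3,:3];t=M[:3,3]
    d=np.array([(u-c["cx"])/c["fx"],-(v-c["cy"])/c["fy"],-1.0])
    return -R.T@t, R.T@d
def onplane(c,u,v,z):
    o,d=ray(c,u,v); return o+d*(z-o[2])/d[2]
def proj(c,p):
    q=c["camera_from_world"][:3,:3]@np.array(p)+c["camera_from_world"][:3,3]
    return c["cx"]+c["fx"]*q[0]/-q[2], c["cy"]+c["fy"]*q[1]/q[2]
E
python3 - <<'E'
from rig import manip
from h import *
im=cv2.imread("pics/top0.png");c=manip.calibration("top")
g=cv2.cvtColor(im,cv2.COLOR_BGR2GRAY);hsv=cv2.cvtColor(im,cv2.COLOR_BGR2HSV)
# dark knobs within deck
m=((g<45)).astype(np.uint8)
n,l,s,ce=cv2.connectedComponentsWithStats(m)
for i in range(1,n):
    x,y=ce[i]
    if 180<x<320 and 160<y<260 and s[i][4]>15: print(s[i],ce[i],onplane(c,x,y,.129))
cv2.imwrite("pics/topz.png",cv2.resize(im[150:275,165:315],None,fx=5,fy=4.8 and 5,interpolation=cv2.INTER_CUBIC)[:600])
im=cv2.imread("pics/scene0.png")
cv2.imwrite("pics/scz.png",cv2.resize(im[170:280,250:380],None,fx=5,fy=5,interpolation=cv2.INTER_CUBIC))
E
```

```text
[282 193  18  23 218] [291.08256881 203.59174312] [ 0.51620847 -0.05957485  0.129     ]
[238 195  20  20 319] [247.46708464 204.63636364] [0.51313395 0.06862292 0.129     ]
[203 219  12  12 110] [208.45454545 224.83636364] [0.45362421 0.18160501 0.129     ]
[223 231  45  25 110] [245.63636364 242.99090909] [0.40064133 0.07300508 0.129     ]
```

View pics/topz.png

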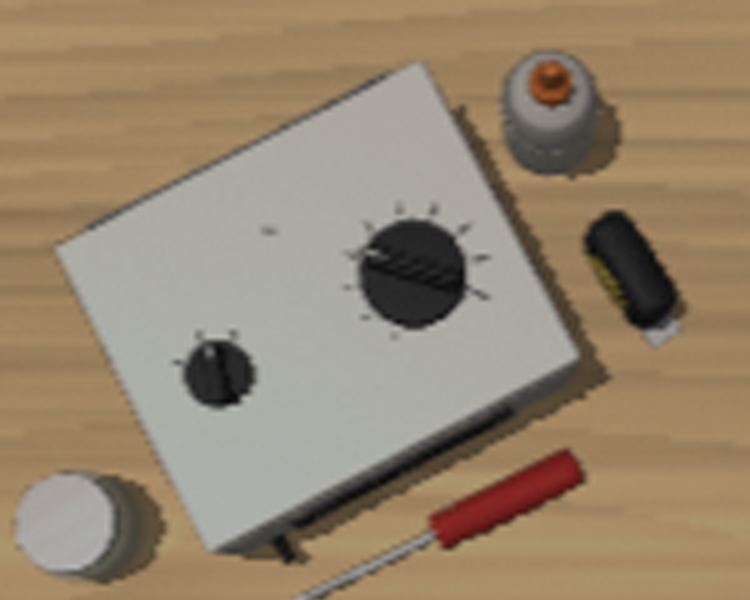

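View pics/scz.png

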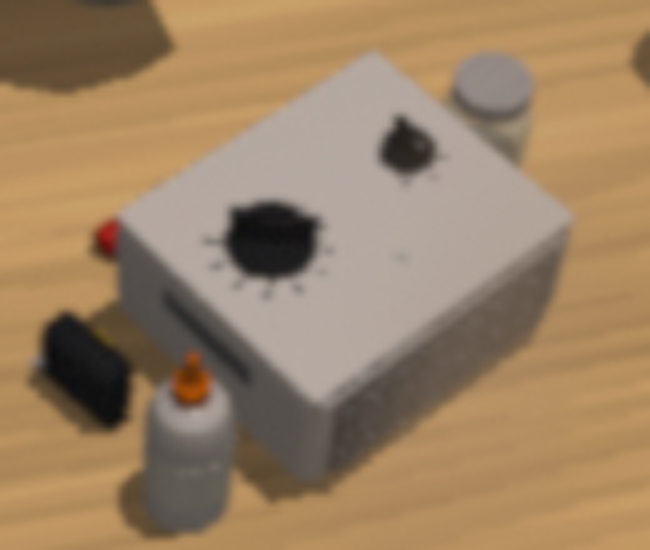

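View pics/wrist0.png

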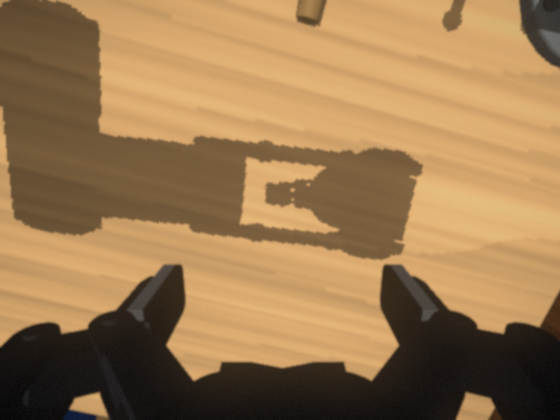

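```bash
python3 - <<'E'
from rig import manip
from h import *
print(manip.tip_reach,[a for a in dir(manip) if a[0]!='_'])
for n,k in(("top",(425//1,)),):
    c=manip.calibration(n)
    P=lambda u,v,z:onplane(c,165+u/5,150+v/5,z).round(3)
    print("deck corners",P(420,62,.118),P(55,245,.118),P(212,552,.118),P(580,355,.118))
    print("bar ends top",P(370,253,.155),P(465,284,.155)); print("ridges",P(347,287,.118),P(487,297,.118),P(395,337,.118),P(400,208,.118))
    print("skirt",P(413,273,.129)); print("bottle",P(550,80,.165),"tape",P(632,268,.06))
    print("sel",P(218,373,.129))
E
```

```text
0.019 ['MotionError', 'calibration', 'get_image', 'get_state', 'sign_off', 'tip_reach']
deck corners [0.643 0.066 0.118] [0.532 0.281 0.118] [0.351 0.184 0.118] [ 0.466 -0.03   0.118]
bar ends top [0.521 0.092 0.155] [0.503 0.037 0.155]
ridges [0.507 0.108 0.118] [0.501 0.025 0.118] [0.477 0.079 0.118] [0.554 0.077 0.118]
skirt [0.513 0.068 0.129]
bottle [ 0.621 -0.012  0.165] tape [ 0.527 -0.064  0.06 ]
sel [0.454 0.181 0.129]
```

```bash
cat >> h.py <<'E'
from scipy.spatial.transform import Rotation as Ro
def Rt(s):
    w,x,y,z=s["ee_rot"];return Ro.from_quat([x,y,z,w]).as_matrix()
def plan(s,tgt,phi=None):
    """shift in normalised tool units, whole; turn about tool z in rad (phi = heading of tool x, deg)"""
    R=Rt(s);d=R.T@(np.array(tgt)-s["position"])/0.4
    out=[d.round(4)]
    cur=np.degrees(np.arctan2(R[1,0],R[0,0]))
    out.append(("heading",cur.round(2)))
    if phi is not None: out.append(("turn z norm",round(-np.radians((phi-cur+180)%360-180)/.08,3)))
    return out
E
python3 - <<'E'
from rig import manip
from h import *
s=manip.get_state();c=manip.calibration("wrist");R=Rt(s);o,d=ray(c,280,210)
print(R.round(3));print("cam in tool",R.T@(o-s["position"]),"fwd",R.T@(d/np.linalg.norm(d)))
print(plan(s,[0.50,0.12,0.30]))
E
```

```text
[[ 0.257 -0.966 -0.   ]
 [-0.966 -0.257  0.001]
 [-0.001 -0.    -1.   ]]
cam in tool [-0.0011983  -0.06911037 -0.12432218] fwd [-0.00671335  0.27179369  0.96233213]
[array([-1.4057, -1.285 , -0.1237]), ('heading', np.float64(-75.12))]
```

Call:
send_rows(
  delta_pos=[
    [-0.0636,-0.06,-0.0064],
    [-0.0636,-0.06,-0.0064],
    [-0.0636,-0.06,-0.0064],
    [-0.0636,-0.06,-0.0064],
    [-0.0636,-0.06,-0.0064],
  ],
  angular=[
    [0,0,0],
    [0,0,0],
    [0,0,0],
    [0,0,0],
    [0,0,0],
  ],
  hand=0,
  squeeze=60,
)

```text
clock: 0.57
position: [0.2314, -0.4003, 0.2629]
ee_rot: [-0.0, 0.793, -0.61, -0.0]
contact_force: [0.6, -0.1, 0.5]
width: 0.0256
```

Call:
send_rows(
  delta_pos=[
    [-0.0636,-0.06,-0.0064],
    [-0.0636,-0.06,-0.0064],
    [-0.0636,-0.06,-0.0064],
    [-0.0636,-0.06,-0.0064],
    [-0.0636,-0.06,-0.0064],
  ],
  angular=[
    [0,0,0],
    [0,0,0],
    [0,0,0],
    [0,0,0],
    [0,0,0],
  ],
)

```text
clock: 0.98
position: [0.3146, -0.2465, 0.2759]
ee_rot: [-0.0, 0.793, -0.61, 0.0]
contact_force: [0.2, 0.4, 0.3]
width: -0.0002
```

Call:
send_rows(
  delta_pos=[
    [-0.0636,-0.06,-0.0064],
    [-0.0636,-0.06,-0.0064],
    [-0.0636,-0.06,-0.0064],
    [-0.0636,-0.06,-0.0064],
    [-0.0636,-0.06,-0.0064],
  ],
  angular=[
    [0,0,0],
    [0,0,0],
    [0,0,0],
    [0,0,0],
    [0,0,0],
  ],
)

```text
clock: 1.4
position: [0.3979, -0.0927, 0.2888]
ee_rot: [0.0, 0.793, -0.61, 0.0]
contact_force: [0.4, -0.7, 0.0]
width: -0.0002
```

Call:
send_rows(
  delta_pos=[
    [-0.0636,-0.06,-0.0064],
    [-0.0636,-0.06,-0.0064],
    [-0.0636,-0.06,-0.0064],
    [-0.0636,-0.06,-0.0064],
    [-0.0636,-0.06,-0.0064],
  ],
  angular=[
    [0,0,0],
    [0,0,0],
    [0,0,0],
    [0,0,0],
    [0,0,0],
  ],
)

```text
clock: 1.82
position: [0.4812, 0.0611, 0.3014]
ee_rot: [0.0, 0.793, -0.609, -0.0]
contact_force: [-0.5, -1.1, -0.3]
width: 0.0002
```

Call:
send_rows(
  delta_pos=[
    [0,0,0],
    [0,0,0],
    [0,0,0],
  ],
  angular=[
    [0,0,0],
    [0,0,0],
    [0,0,0],
  ],
)

```text
clock: 2.07
position: [0.4804, 0.0591, 0.301]
ee_rot: [0.001, 0.793, -0.609, -0.0]
contact_force: [0.3, -0.9, -0.0]
width: -0.0001
```

```bash
python3 - <<'E'
from rig import manip
from h import *
import pickle
s=manip.get_state();c=manip.calibration("wrist");im=manip.get_image("wrist");cv2.imwrite("pics/w1.png",im);pickle.dump(c,open("w1.pkl","wb"))
E
```

```text
(no output)
```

View pics/w1.png

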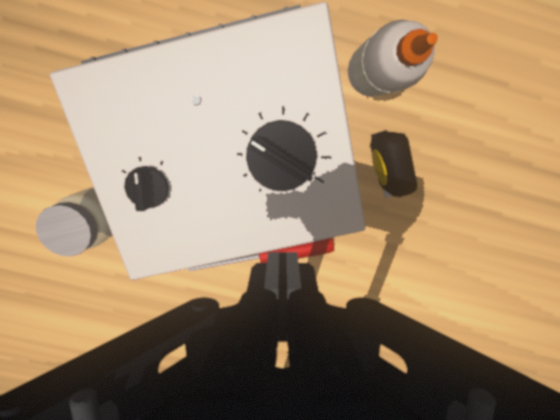

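The wrist view shows the skirt centred near (281,155), with the white line at the upper-left end of the bar near (257,146). The closed tips are narrow, spanning about x 268-300 at row 253. I'll fit the skirt and line next.

```bash
python3 - <<'E'
from rig import manip
from h import *
import pickle
im=cv2.imread("pics/w1.png");c=pickle.load(open("w1.pkl","rb"))
g=cv2.cvtColor(im,cv2.COLOR_BGR2GRAY)
m=(g<62).astype(np.uint8);m[:110]=0;m[200:]=0;m[:,:235]=0;m[:,330:]=0
k=cv2.morphologyEx(m,cv2.MORPH_OPEN,np.ones((9,9)))
k=cv2.morphologyEx(k,cv2.MORPH_CLOSE,np.ones((15,15)))
cs,_=cv2.findContours(k,0,1);ct=max(cs,key=cv2.contourArea)
e=cv2.fitEllipse(ct);print(e,onplane(c,*e[0],.129))
P=np.array([onplane(c,*p[0],.129)[:2] for p in ct]);(x,y),r=cv2.minEnclosingCircle(P.astype(np.float32));print("circ",x,y,r)
A=np.c_[2*P,np.ones(len(P))];q=np.linalg.lstsq(A,(P**2).sum(1),rcond=None)[0];print("fit",q[:2],(q[2]+q[0]**2+q[1]**2)**.5)
w=(g>90).astype(np.uint8);w[:125]=0;w[180:]=0;w[:,:248]=0;w[:,312:]=0
n,l,s,ce=cv2.connectedComponentsWithStats(w)
for i in range(1,n):print(s[i],ce[i],onplane(c,*ce[i],.155))
z=cv2.resize(im[100:215,215:345],None,fx=5,fy=5,interpolation=cv2.INTER_CUBIC);cv2.imwrite("pics/w1z.png",z)
for n_ in ("top",):
    print(proj(manip.calibration("top"),[.513,.067,.129]))
E
```

```text
((295.6155700683594, 167.5482635498047), (26.880239486694336, 34.33134841918945), 126.35227966308594) [0.50712457 0.05494947 0.129     ]
circ 0.5087921619415283 0.05538947135210037 0.016708308830857277
fit [0.50728143 0.05521139] 0.013508571700797735
[248 125  18  27 254] [254.58267717 136.72440945] [0.52598029 0.09530117 0.155     ]
[297 125  15  13  85] [306.82352941 128.57647059] [0.54280138 0.05671054 0.155     ]
[248 164   9  16  64] [250.328125 174.40625 ] [0.49555422 0.0915537  0.155     ]
[311 175   1   2   2] [311.  175.5] [0.50755454 0.0429523  0.155     ]
[311 178   1   2   2] [311.  178.5] [0.50514889 0.042249   0.155     ]
(np.float64(248.0198898307675), np.float64(204.681252445644))
```

View pics/w1z.png

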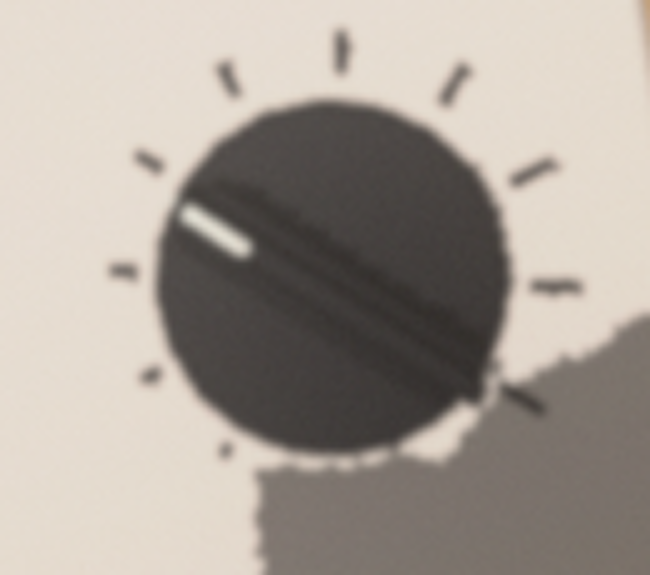

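The crop shows the pointer on the fourth ridge from the short end, which is click 3. The skirt spans x 157-510 and y 100-455, and the white line runs from (185,210) to (250,252).

```bash
python3 - <<'E'
from h import *
import pickle
c=pickle.load(open("w1.pkl","rb"))
P=lambda u,v,z:onplane(c,215+u/5-.4,100+v/5-.4,z)[:2]
L,R,T,B=P(157,277,.129),P(510,277,.129),P(333,100,.129),P(333,455,.129)
print(L,R,T,B,"diam",np.linalg.norm(L-R),np.linalg.norm(T-B)); ctr=(L+R+T+B)/4;print("axis",ctr)
a,b=P(183,209,.155),P(252,253,.155);print(a,b,"pointer ang",np.degrees(np.arctan2(*(a-b)[::-1])),"from axis",np.degrees(np.arctan2(*(a-ctr)[::-1])),np.linalg.norm(a-ctr))
r=[(225,450),(150,375),(123,271),(149,162),(228,80),(341,52),(455,84),(533,172),(556,287),(525,400)]
Q=np.array([P(u,v,.119) for u,v in r]);print((np.degrees(np.arctan2(Q[:,1]-ctr[1],Q[:,0]-ctr[0]))+30*np.arange(10)).round(1))
A=np.c_[2*Q,np.ones(10)];print(np.linalg.norm(Q-ctr,axis=1).round(4))
E
```

```text
[0.50654821 0.10059067] [0.52270781 0.03991491] [0.54393273 0.07812589] [0.48331871 0.0620349 ] diam 0.06279076768828439 0.0627134727864855
axis [0.51412686 0.07016659]
[0.52171791 0.09706171] [0.51780012 0.08466568] pointer ang 72.46078337339026 from axis 74.23848598663302 0.027945860856453786
[163.1 163.6 164.2 163.9 163.6 162.9 162.  161.7 161.5 161.7]
[0.039  0.0391 0.0386 0.0388 0.039  0.039  0.0399 0.0404 0.0411 0.043 ]
```

Call:
send_rows(
  delta_pos=[
    [0,0,0],
    [0,0,0],
    [0,0,0],
    [0,0,0],
    [0,0,0],
  ],
  angular=[
    [0,0,1],
    [0,0,1],
    [0,0,1],
    [0,0,1],
    [0,0,1],
  ],
)

```text
clock: 2.53
position: [0.4802, 0.0577, 0.3015]
ee_rot: [-0.0, -0.653, 0.757, -0.0]
contact_force: [0.4, -0.6, -0.2]
width: 0.0002
```

Call:
send_rows(
  delta_pos=[
    [0,0,0],
    [0,0,0],
    [0,0,0],
    [0,0,0],
  ],
  angular=[
    [0,0,1],
    [0,0,1],
    [0,0,0],
    [0,0,0],
  ],
)

```text
clock: 2.87
position: [0.4804, 0.0581, 0.3015]
ee_rot: [-0.0, -0.593, 0.805, -0.0]
contact_force: [-0.2, -0.4, -0.2]
width: 0.0005
```

```bash
cat >> h.py <<'E'
A=np.array([.5137,.0688])
def pos(th,r=.022,gap=0.,half=.011,side=-1):
    """finger centre on the bar end at heading th (deg); side -1: on its clockwise side"""
    t=np.radians(th);u=np.array([np.cos(t),np.sin(t)]);n=side*np.array([-np.sin(t),np.cos(t)])
    return A+r*u+(.006+half+gap)*n
E
python3 - <<'E'
from rig import manip
from h import *
s=manip.get_state();p=pos(72.8,gap=.009);print(s["position"],p,s["qpos"].round(3));print(plan(s,[*p,.20],-107.2),plan(s,[*p,.157]))
E
```

```text
[0.48040865 0.05814153 0.30151347] [0.54504281 0.08212771] [-0.023  0.111  1.593 -0.     1.438  1.848]
[array([-0.1052, -0.1366,  0.2537]), ('heading', np.float64(-107.2)), ('turn z norm', np.float64(-0.0))] [array([-0.1052, -0.1366,  0.3612]), ('heading', np.float64(-107.2))]
```

Call:
send_rows(
  delta_pos=[
    [-0.021,-0.0273,0.0507],
    [-0.021,-0.0273,0.0507],
    [-0.021,-0.0273,0.0507],
    [-0.021,-0.0273,0.0507],
    [-0.021,-0.0273,0.0507],
  ],
  angular=[
    [0,0,0],
    [0,0,0],
    [0,0,0],
    [0,0,0],
    [0,0,0],
  ],
)

```text
clock: 3.28
position: [0.5458, 0.0828, 0.1993]
ee_rot: [0.0, -0.594, 0.805, -0.0]
contact_force: [0.2, -0.1, 0.0]
width: 0.0005
```

Call:
send_rows(
  delta_pos=[
    [0,0,0],
    [0,0,0.027],
    [0,0,0.027],
    [0,0,0],
    [0,0,0],
  ],
  angular=[
    [0,0,0],
    [0,0,0],
    [0,0,0],
    [0,0,0],
    [0,0,0],
  ],
)

```text
clock: 3.7
position: [0.5448, 0.0828, 0.1789]
ee_rot: [-0.0, -0.593, 0.805, -0.0]
contact_force: [0.2, -0.3, -0.2]
width: -0.0
```

```bash
python3 - <<'E'
from rig import manip
from h import *
import pickle
s=manip.get_state();c=manip.calibration("wrist");im=manip.get_image("wrist");cv2.imwrite("pics/w2.png",im);print(s["position"],s["contact_force"],s["moment"])
p=pos(72.8,gap=.009);print(plan(s,[*p,.157]))
E
```

```text
[0.54481806 0.08280391 0.17885261] [ 0.17840114 -0.33153993 -0.23033378] [-0.00488569  0.00531122  0.01167498]
[array([ 0.0014, -0.0011,  0.0546]), ('heading', np.float64(-107.2))]
```

View pics/w2.png

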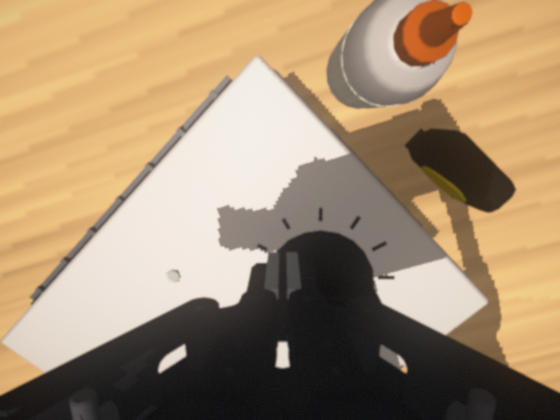

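The fingertip stands beside the dial on the grille side, with tips near (283,255). The bar is hidden behind it. Next I descend.

Call:
send_rows(
  delta_pos=[
    [0,0,0.014],
    [0,0,0.014],
    [0,0,0.013],
    [0,0,0.013],
    [0,0,0],
  ],
  angular=[
    [0,0,0],
    [0,0,0],
    [0,0,0],
    [0,0,0],
    [0,0,0],
  ],
)

```text
clock: 4.17
position: [0.5446, 0.0832, 0.1556]
ee_rot: [-0.001, -0.593, 0.805, 0.001]
contact_force: [0.0, 0.4, -1.4]
width: -0.0003
```

```bash
python3 - <<'E'
from rig import manip
from h import *
s=manip.get_state();print(s["position"],s["contact_force"],s["moment"])
for g in(.003,0,-.002):print(plan(s,[*pos(72.8,gap=g),.157],-107.2))
# arc step: rotating tool by 0.04 rad about A
E
```

```text
[0.54456698 0.08324929 0.15557846] [ 0.0493997   0.42340797 -1.35049829] [ 0.00421498 -0.00292722  0.05584134]
[array([ 0.0023,  0.013 , -0.0035]), ('heading', np.float64(-107.19)), ('turn z norm', np.float64(0.002))]
[array([ 0.0023,  0.0205, -0.0035]), ('heading', np.float64(-107.19)), ('turn z norm', np.float64(0.002))]
[array([ 0.0023,  0.0255, -0.0035]), ('heading', np.float64(-107.19)), ('turn z norm', np.float64(0.002))]
```

Call:
send_rows(
  delta_pos=[
    [0.002,0.006,-0.003],
    [0,0.006,0],
    [0,0.004,0],
    [0,0.003,0],
    [0,0,0],
  ],
  angular=[
    [0,0,0],
    [0,0,0],
    [0,0,0],
    [0,0,0],
    [0,0,0],
  ],
)

```text
clock: 4.58
position: [0.5377, 0.0849, 0.1583]
ee_rot: [0.0, -0.593, 0.805, -0.0]
contact_force: [-0.0, -0.6, 0.1]
width: 0.0
```

Call:
send_rows(
  delta_pos=[
    [0,0.003,0],
    [0,0.003,0],
    [0,0,0],
  ],
  angular=[
    [0,0,0],
    [0,0,0],
    [0,0,0],
  ],
)

```text
clock: 4.83
position: [0.5366, 0.0853, 0.1583]
ee_rot: [0.001, -0.593, 0.805, -0.001]
contact_force: [2.2, -0.8, -1.0]
width: -0.0003
```

```bash
python3 - <<'E'
from rig import manip
from h import *
s=manip.get_state();R=Rt(s);print(s["position"],"tool f",R.T@s["contact_force"],s["moment"]);print(plan(s,[*pos(72.8),.157],-107.2))
E
```

```text
[0.53664539 0.0853018  0.15834446] tool f [ 0.12885617 -2.37333398  1.03375478] [-0.1129537  -0.37244322  0.02744703]
[array([0.0014, 0.0001, 0.0034]), ('heading', np.float64(-107.19)), ('turn z norm', np.float64(0.002))]
```

Contact came exactly where the model put it. Next I push round anticlockwise in an arc.

Call:
send_rows(
  delta_pos=[
    [-0.0025,0.0034,0],
    [-0.0025,0.0034,0],
    [-0.0025,0.0034,0],
    [-0.0025,0.0034,0],
    [-0.0025,0.0034,0],
  ],
  angular=[
    [0,0,-0.75],
    [0,0,-0.75],
    [0,0,-0.75],
    [0,0,-0.75],
    [0,0,-0.75],
  ],
)

```text
clock: 5.25
position: [0.5301, 0.0915, 0.1582]
ee_rot: [-0.0, 0.708, -0.706, 0.0]
contact_force: [-0.1, -1.0, -0.2]
width: -0.0
```

Call:
send_rows(
  delta_pos=[
    [-0.0025,0.0034,0],
    [-0.0025,0.0034,0],
    [-0.0025,0.0034,0],
    [-0.0025,0.0034,0],
    [-0.0025,0.0034,0],
  ],
  angular=[
    [0,0,-0.75],
    [0,0,-0.75],
    [0,0,-0.75],
    [0,0,-0.75],
    [0,0,-0.75],
  ],
)

```text
clock: 5.67
position: [0.5243, 0.0957, 0.1583]
ee_rot: [-0.001, 0.806, -0.592, 0.002]
contact_force: [4.2, -0.1, -1.6]
width: 0.0004
```

```bash
cat >> h.py <<'E'
def rep(s,side=-1,off=180):
    R=Rt(s);ph=np.degrees(np.arctan2(R[1,0],R[0,0]));o=R[:2,:2].T@(s["position"][:2]-A)
    print("t",s["clock"],"pos",s["position"].round(4),"th",(ph+off).round(1),"A->tcp tool mm",(o*1000).round(1),"f tool",(R.T@s["contact_force"]).round(1),"q",s["qpos"].round(2))
E
python3 - <<'E'
from rig import manip
from h import *
s=manip.get_state();rep(s)
E
```

```text
t 5.6667 pos [0.5243 0.0957 0.1583] th 107.3 A->tcp tool mm [-22.5 -18.1] f tool [ 1.3 -4.   1.6] q [ 0.05  0.28  1.74 -0.    1.12  1.32]
```

Call:
send_rows(
  delta_pos=[
    [-0.0022,0.0038,0],
    [-0.0025,0.0038,0],
    [-0.0025,0.0036,0],
    [-0.0025,0.0034,0],
    [-0.0025,0.0034,0],
  ],
  angular=[
    [0,0,-0.75],
    [0,0,-0.75],
    [0,0,-0.75],
    [0,0,-0.75],
    [0,0,-0.75],
  ],
)

```text
clock: 6.08
position: [0.5136, 0.0973, 0.158]
ee_rot: [0.0, 0.885, -0.465, -0.0]
contact_force: [-0.3, -0.9, 0.1]
width: 0.0
```

Call:
send_rows(
  delta_pos=[
    [-0.0025,0.0034,0],
    [-0.0025,0.0034,0],
    [-0.0025,0.0034,0],
    [-0.0025,0.0034,0],
    [-0.0025,0.0034,0],
  ],
  angular=[
    [0,0,-0.75],
    [0,0,-0.75],
    [0,0,-0.75],
    [0,0,-0.75],
    [0,0,-0.75],
  ],
)

```text
clock: 6.5
position: [0.5068, 0.0973, 0.1582]
ee_rot: [-0.001, 0.945, -0.328, 0.001]
contact_force: [2.4, 1.2, -1.2]
width: 0.0004
```

```bash
python3 - <<'E'
from rig import manip
from h import *
s=manip.get_state();rep(s)
E
```

```text
t 6.5 pos [0.5068 0.0973 0.1582] th 141.7 A->tcp tool mm [-23.1 -18.1] f tool [ 1.2 -2.4  1.2] q [0.05 0.26 1.78 0.   1.11 0.72]
```

Call:
send_rows(
  delta_pos=[
    [-0.002,0.0036,0],
    [-0.002,0.0036,0],
    [-0.002,0.0036,0],
    [-0.002,0.0036,0],
    [-0.002,0.0036,0],
  ],
  angular=[
    [0,0,-0.75],
    [0,0,-0.75],
    [0,0,-0.75],
    [0,0,-0.75],
    [0,0,-0.75],
  ],
)

```text
clock: 6.92
position: [0.498, 0.0926, 0.158]
ee_rot: [0.0, 0.983, -0.183, -0.001]
contact_force: [0.1, 0.2, 1.1]
width: 0.0
```

Call:
send_rows(
  delta_pos=[
    [-0.002,0.0036,0],
    [0,0.002,0],
    [0,0.002,0],
    [0,0,0],
    [0,0,0],
  ],
  angular=[
    [0,0,-0.75],
    [0,0,0],
    [0,0,0],
    [0,0,0],
    [0,0,0],
  ],
)

```text
clock: 7.33
position: [0.4971, 0.0919, 0.1581]
ee_rot: [-0.002, 0.988, -0.156, 0.0]
contact_force: [1.0, 5.9, -1.5]
width: 0.0003
```

```bash
python3 - <<'E'
from rig import manip
from h import *
s=manip.get_state();rep(s)
E
```

```text
t 7.3333 pos [0.4971 0.0919 0.1581] th 162.0 A->tcp tool mm [-22.9 -16.8] f tool [-0.9 -5.9  1.5] q [0.04 0.24 1.8  0.   1.1  0.35]
```

Call:
send_rows(
  delta_pos=[
    [0,0.003,0],
    [0,0.003,0],
    [0,0,0],
    [0,0,0],
  ],
  angular=[
    [0,0,0],
    [0,0,0],
    [0,0,0],
    [0,0,0],
  ],
)

```text
clock: 7.67
position: [0.497, 0.0916, 0.1582]
ee_rot: [-0.004, 0.988, -0.157, 0.0]
contact_force: [2.4, 11.6, -2.1]
width: -0.0002
```

```bash
python3 - <<'E'
from rig import manip
from h import *
s=manip.get_state();rep(s)
E
```

```text
t 7.6667 pos [0.497  0.0916 0.1582] th 162.0 A->tcp tool mm [-22.9 -16.5] f tool [ -1.3 -11.7   2.2] q [0.04 0.24 1.8  0.01 1.1  0.35]
```

The force doubled to 11.7 N with 0.3 mm of motion, above the 4 to 6 N a click takes, so this is the stop. I'll back off, lift and look.

Call:
send_rows(
  delta_pos=[
    [0,-0.012,0],
    [0,-0.012,0],
    [0,-0.006,0],
    [0,0,-0.06],
    [0,0,-0.06],
  ],
  angular=[
    [0,0,0],
    [0,0,0],
    [0,0,0],
    [0,0,0],
    [0,0,0],
  ],
)

```text
clock: 8.08
position: [0.4983, 0.0988, 0.2052]
ee_rot: [0.001, 0.988, -0.155, -0.002]
contact_force: [0.9, -0.3, -0.8]
width: -0.0001
```

Call:
send_rows(
  delta_pos=[
    [0,0.035,-0.08],
    [0,0.035,-0.08],
    [0,0.035,0],
    [0,0.035,0],
    [0,0,0],
  ],
  angular=[
    [0,0,0],
    [0,0,0],
    [0,0,0],
    [0,0,0],
    [0,0,0],
  ],
)

```text
clock: 8.5
position: [0.4818, 0.0437, 0.2708]
ee_rot: [0.001, 0.988, -0.156, 0.0]
contact_force: [-0.2, 0.0, -0.8]
width: 0.0002
```

```bash
python3 - <<'E'
from rig import manip
from h import *
s=manip.get_state();rep(s)
im=manip.get_image("wrist");cv2.imwrite("pics/w3.png",im)
p=pos(162.8,gap=.009,side=1);print(plan(s,[*p,.157],-17.2))
E
```

```text
t 8.5 pos [0.4818 0.0437 0.2708] th 162.0 A->tcp tool mm [-22.6  33.7] f tool [-0.2  0.1  0.8] q [-0.05  0.13  1.65 -0.    1.36  0.26]
[array([ 0.002 , -0.0193,  0.2846]), ('heading', np.float64(-17.96)), ('turn z norm', np.float64(-0.165))]
```

View pics/w3.png

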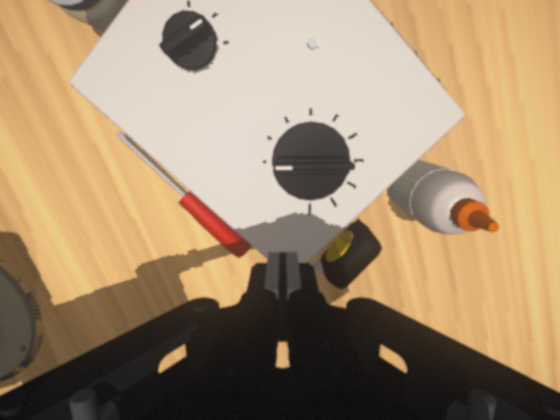

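The white line (284,169) lies on the shortest ridge (264,161), so the dial is at the bottom stop and the things around it stand undisturbed. I'll descend on the anticlockwise side of the bar.

Call:
send_rows(
  delta_pos=[
    [0.002,-0.0193,0.08],
    [0,0,0.08],
    [0,0,0.06],
    [0,0,0.04],
    [0,0,0.02],
  ],
  angular=[
    [0,0,-0.165],
    [0,0,0],
    [0,0,0],
    [0,0,0],
    [0,0,0],
  ],
)

```text
clock: 8.97
position: [0.4839, 0.0535, 0.1552]
ee_rot: [0.0, 0.989, -0.148, -0.003]
contact_force: [-0.4, 0.3, -0.6]
width: -0.0001
```

```bash
python3 - <<'E'
from rig import manip
from h import *
s=manip.get_state();rep(s)
p=pos(162.8,gap=0,side=1);print(plan(s,[*p,.157],-17.2))
E
```

```text
t 8.9667 pos [0.4839 0.0535 0.1552] th 162.9 A->tcp tool mm [-24.   23.4] f tool [-0.4 -0.2  0.6] q [-0.03  0.22  1.83  0.    1.09  0.26]
[array([ 0.0049, -0.016 , -0.0047]), ('heading', np.float64(-17.06)), ('turn z norm', np.float64(0.031))]
```

Call:
send_rows(
  delta_pos=[
    [0.004,-0.004,-0.005],
    [0,-0.004,0],
    [0,-0.004,0],
    [0,-0.003,0],
    [0,0,0],
  ],
  angular=[
    [0,0,0],
    [0,0,0],
    [0,0,0],
    [0,0,0],
    [0,0,0],
  ],
)

```text
clock: 9.38
position: [0.4898, 0.0584, 0.1612]
ee_rot: [-0.0, 0.989, -0.148, 0.001]
contact_force: [0.1, -0.3, 0.2]
width: -0.0001
```

```bash
python3 - <<'E'
from rig import manip
from h import *
s=manip.get_state();rep(s)
E
```

```text
t 9.3833 pos [0.4898 0.0584 0.1612] th 162.9 A->tcp tool mm [-19.8  16.9] f tool [ 0.2  0.3 -0.2] q [-0.02  0.22  1.82  0.    1.1   0.28]
```

Call:
send_rows(
  delta_pos=[
    [-0.005,0,0.008],
    [0,-0.001,0],
    [-0.0025,-0.0034,0],
    [-0.0025,-0.0034,0],
    [-0.0025,-0.0034,0],
  ],
  angular=[
    [0,0,0],
    [0,0,0],
    [0,0,0.75],
    [0,0,0.75],
    [0,0,0.75],
  ],
)

```text
clock: 9.8
position: [0.4852, 0.0628, 0.1569]
ee_rot: [0.001, 0.971, -0.238, -0.0]
contact_force: [-0.9, -3.7, -0.1]
width: 0.0001
```

Call:
send_rows(
  delta_pos=[
    [-0.0025,-0.0034,0],
    [-0.0025,-0.0034,0],
    [-0.0025,-0.0034,0],
    [-0.0025,-0.0034,0],
    [-0.0025,-0.0034,0],
  ],
  angular=[
    [0,0,0.75],
    [0,0,0.75],
    [0,0,0.75],
    [0,0,0.75],
    [0,0,0.75],
  ],
)

```text
clock: 10.22
position: [0.4853, 0.0724, 0.1569]
ee_rot: [0.0, 0.925, -0.381, -0.0]
contact_force: [-0.5, -0.8, 0.5]
width: -0.0001
```

```bash
python3 - <<'E'
from rig import manip
from h import *
s=manip.get_state();rep(s)
E
```

```text
t 10.2167 pos [0.4853 0.0724 0.1569] th 135.3 A->tcp tool mm [-22.7  17.5] f tool [ 0.3  0.9 -0.5] q [ 0.01  0.22  1.83 -0.    1.09  0.79]
```

Call:
send_rows(
  delta_pos=[
    [-0.0022,-0.0035,0],
    [-0.0024,-0.0035,0],
    [-0.0025,-0.0034,0],
    [-0.0025,-0.0034,0],
    [-0.0025,-0.0034,0],
  ],
  angular=[
    [0,0,0.75],
    [0,0,0.75],
    [0,0,0.75],
    [0,0,0.75],
    [0,0,0.75],
  ],
)

```text
clock: 10.63
position: [0.4866, 0.0796, 0.1569]
ee_rot: [0.001, 0.858, -0.514, -0.001]
contact_force: [-2.2, -1.5, 0.7]
width: -0.0001
```

Call:
send_rows(
  delta_pos=[
    [-0.0025,-0.0034,0],
    [-0.0025,-0.0034,0],
    [-0.0025,-0.0034,0],
    [-0.0025,-0.0034,0],
    [-0.0025,-0.0034,0],
  ],
  angular=[
    [0,0,0.75],
    [0,0,0.75],
    [0,0,0.75],
    [0,0,0.75],
    [0,0,0.75],
  ],
)

```text
clock: 11.05
position: [0.4922, 0.0875, 0.1569]
ee_rot: [0.0, 0.771, -0.637, 0.0]
contact_force: [-0.8, -0.1, -0.4]
width: -0.0
```

```bash
python3 - <<'E'
from rig import manip
from h import *
s=manip.get_state();rep(s)
E
```

```text
t 11.05 pos [0.4922 0.0875 0.1569] th 100.9 A->tcp tool mm [-22.5  17.6] f tool [-0.1  0.8  0.4] q [ 0.04  0.24  1.81 -0.    1.1   1.42]
```

Call:
send_rows(
  delta_pos=[
    [-0.0024,-0.0036,0],
    [-0.0024,-0.0035,0],
    [-0.0025,-0.0034,0],
    [-0.0025,-0.0034,0],
    [-0.0025,-0.0034,0],
  ],
  angular=[
    [0,0,0.75],
    [0,0,0.75],
    [0,0,0.75],
    [0,0,0.75],
    [0,0,0.75],
  ],
)

```text
clock: 11.47
position: [0.4974, 0.093, 0.1567]
ee_rot: [-0.001, -0.667, 0.745, 0.001]
contact_force: [-1.5, 0.9, 1.5]
width: -0.0
```

Call:
send_rows(
  delta_pos=[
    [-0.0025,-0.0034,0],
    [-0.0025,-0.0034,0],
    [-0.0025,-0.0034,0],
    [0,0,0],
  ],
  angular=[
    [0,0,0.75],
    [0,0,0.75],
    [0,0,0.75],
    [0,0,0],
  ],
)

```text
clock: 11.8
position: [0.5036, 0.0953, 0.1569]
ee_rot: [0.0, -0.598, 0.801, -0.0]
contact_force: [0.7, 0.7, -0.0]
width: -0.0001
```

```bash
python3 - <<'E'
from rig import manip
from h import *
s=manip.get_state();rep(s)
cv2.imwrite("pics/top3.png",cv2.resize(manip.get_image("scene")[170:280,250:380],None,fx=5,fy=5,interpolation=cv2.INTER_CUBIC))
E
```

```text
t 11.8 pos [0.5036 0.0953 0.1569] th 73.5 A->tcp tool mm [-22.5  17.2] f tool [-0.9 -0.5  0. ] q [ 0.05  0.26  1.78 -0.    1.1   1.91]
```

View pics/top3.png

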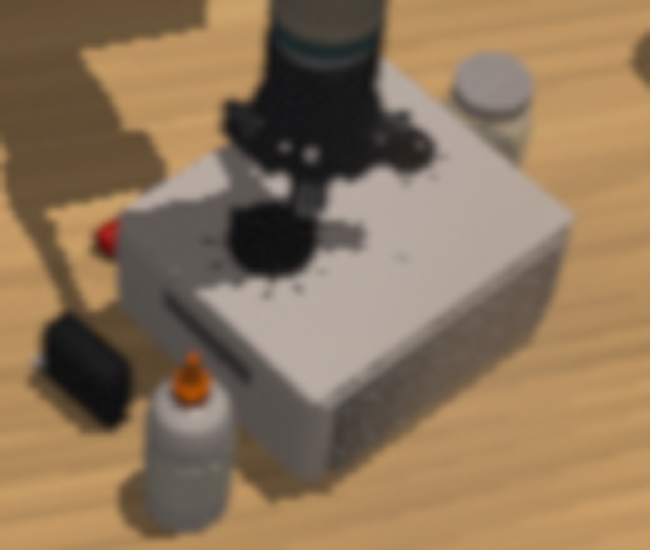

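Call:
send_rows(
  delta_pos=[
    [-0.0025,-0.0034,0],
    [-0.0025,-0.0034,0],
    [-0.0025,-0.0034,0],
    [-0.0025,-0.0034,0],
    [0,0,0],
  ],
  angular=[
    [0,0,0.75],
    [0,0,0.75],
    [0,0,0.75],
    [0,0,0.75],
    [0,0,0],
  ],
)

```text
clock: 12.27
position: [0.5088, 0.0971, 0.1567]
ee_rot: [-0.001, -0.499, 0.867, 0.001]
contact_force: [-2.6, 0.6, 1.5]
width: 0.0002
```

```bash
python3 - <<'E'
from rig import manip
from h import *
s=manip.get_state();rep(s)
E
```

```text
t 12.2667 pos [0.5088 0.0971 0.1567] th 59.8 A->tcp tool mm [-22.   18.5] f tool [ 0.8  2.6 -1.5] q [0.05 0.26 1.77 0.   1.11 2.15]
```

Still loaded at 2.6 N, just short of the midpoint. I'll push a little further.

Call:
send_rows(
  delta_pos=[
    [-0.0025,-0.0034,0],
    [-0.001,-0.0025,0],
    [0,0,0],
    [0,0,0],
  ],
  angular=[
    [0,0,0.75],
    [0,0,0.3],
    [0,0,0],
    [0,0,0],
  ],
)

```text
clock: 12.6
position: [0.513, 0.0966, 0.1569]
ee_rot: [0.0, -0.463, 0.887, -0.0]
contact_force: [-0.0, 0.5, 0.7]
width: -0.0003
```

```bash
python3 - <<'E'
from rig import manip
from h import *
s=manip.get_state();rep(s)
E
```

```text
t 12.6 pos [0.513  0.0966 0.1569] th 55.1 A->tcp tool mm [-22.4  16.5] f tool [-0.4  0.3 -0.7] q [ 0.05  0.27  1.76 -0.    1.11  2.23]
```

The force has dropped to zero, so the dial jumped. I'll back off, lift and check.

Call:
send_rows(
  delta_pos=[
    [0,0.012,0],
    [0,0.012,0],
    [0,0.006,0],
    [0,0,-0.06],
    [0,0,-0.06],
  ],
  angular=[
    [0,0,0],
    [0,0,0],
    [0,0,0],
    [0,0,0],
    [0,0,0],
  ],
)

```text
clock: 13.02
position: [0.5011, 0.1039, 0.2041]
ee_rot: [-0.002, -0.462, 0.887, 0.001]
contact_force: [1.6, 0.5, 0.8]
width: -0.0001
```

Call:
send_rows(
  delta_pos=[
    [0,0.02,-0.08],
    [0,0.02,-0.08],
    [0,0,-0.06],
    [0,0,0],
    [0,0,0],
  ],
  angular=[
    [0,0,0],
    [0,0,0],
    [0,0,0],
    [0,0,0],
    [0,0,0],
  ],
)

```text
clock: 13.43
position: [0.4901, 0.1132, 0.2943]
ee_rot: [0.002, -0.462, 0.887, -0.001]
contact_force: [-0.8, 0.3, -1.1]
width: -0.0002
```

```bash
python3 - <<'E'
from rig import manip
from h import *
import pickle
s=manip.get_state();rep(s);c=manip.calibration("wrist")
im=manip.get_image("wrist");cv2.imwrite("pics/w4.png",im);pickle.dump(c,open("w4.pkl","wb"))
cv2.imwrite("pics/top4.png",manip.get_image("top"))
print([round(v,1) for v in proj(c,[*A,.129])])
E
```

```text
t 13.4333 pos [0.4901 0.1132 0.2943] th 55.0 A->tcp tool mm [-22.9  44.8] f tool [0.2 0.8 1.1] q [ 0.09  0.14  1.57 -0.    1.42  2.27]
[np.float64(309.4), np.float64(145.7)]
```

View pics/w4.png

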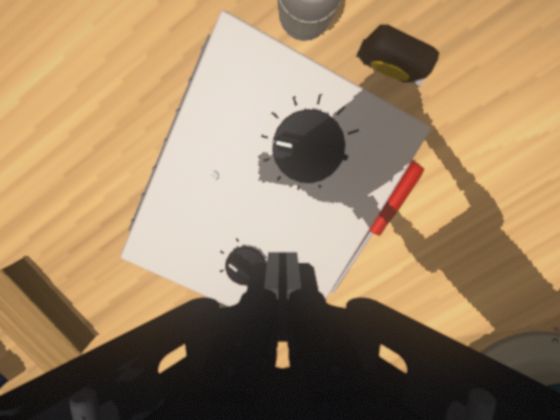

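View pics/top4.png

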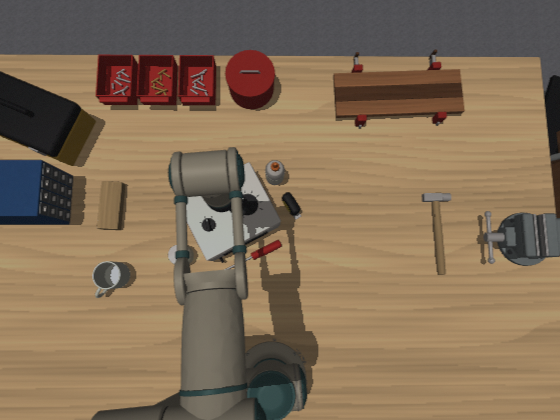

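The white line now points at (280,144), and nothing on the bench looks displaced. I'll measure its angle.

```bash
python3 - <<'E'
from h import *
import pickle
im=cv2.imread("pics/w4.png");c=pickle.load(open("w4.pkl","rb"));g=cv2.cvtColor(im,cv2.COLOR_BGR2GRAY)
w=(g>110).astype(np.uint8);w[:136]=0;w[152:]=0;w[:,:274]=0;w[:,297:]=0
n,l,s,ce=cv2.connectedComponentsWithStats(w)
for i in range(1,n):
    if s[i][4]<15: continue
    p=onplane(c,*ce[i],.155)[:2];v=np.argwhere(l==i)[:,::-1]
    q=np.array([onplane(c,*t,.155)[:2] for t in v]);d=np.linalg.svd(q-q.mean(0))[2][0]
    print(s[i],p,np.degrees(np.arctan2(*(p-A)[::-1])),np.linalg.norm(p-A),"line",np.degrees(np.arctan2(d[1],d[0])))
cv2.imwrite("pics/w4z.png",cv2.resize(im[85:205,240:370],None,fx=5,fy=5,interpolation=cv2.INTER_CUBIC))
E
```

```text
[274 140  19   8  87] [0.52958987 0.08534547] 46.15793596937309 0.022939928514066274 line -138.10406464094288
```

View pics/w4z.png

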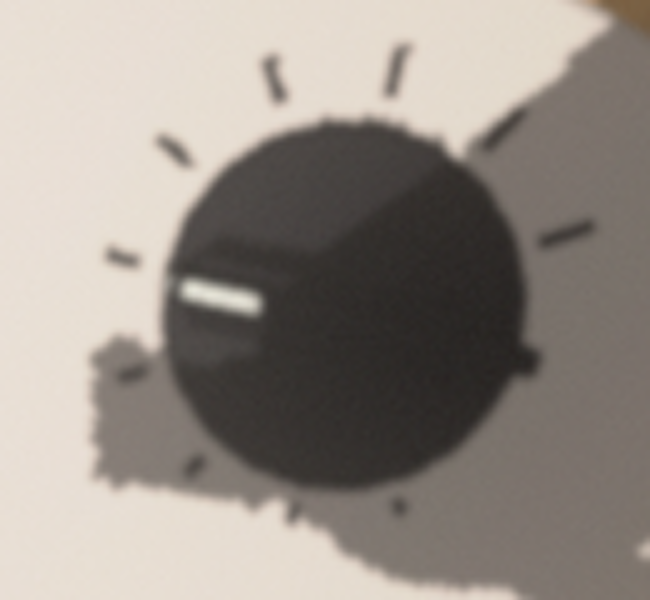

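```bash
python3 - <<'E'
from rig import manip
from h import *
rep(manip.get_state());print(manip.sign_off())
E
```

```text
t 13.5333 pos [0.4888 0.1129 0.2918] th 55.0 A->tcp tool mm [-21.9  45.7] f tool [-0.7 -0.2 -0.5] q [ 0.09  0.14  1.58 -0.    1.42  2.27]
the job is handed in; nothing more can be done
None
```

The thermostat now rests in the fourth click, and I handed the job in at about 13.5 s. I pushed only with the closed fingertips against one side of the bar.

- **Bottom stop:** The dial started in click 3. I pushed it anticlockwise until the force rose to 11.7 N with only 0.3 mm of movement. A wrist picture showed the pointer on the shortest ridge.
- **Fourth click:** I then pushed it clockwise until it jumped, and the force dropped to zero. In the last wrist picture the white line points at the fifth ridge from the short end, which is click 4. The line's direction measured 41.9° and its position about the axis gave 46.2°; 42.8° was expected. They differ by 4°, and either angle is within the allowed range.
- **Everything else:** By eye, the selector and the loose things look unmoved in the last pictures. I did not measure their positions again, and the arm hid part of the top view. The arm was clear of everything at hand-in.

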